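# Close the hinged pipe clamp over its insert and hold the clevis pin home

## Task

Lay the loose arched plastic insert over the pipe at the open clamp, its two collars either side of where the hinged top half comes down, and swing the top half shut over it. Then take the clevis pin with the tall thick round grip out of the pin block and push it down through the holes of both lugs until its grip sits on the upper lug. Finish holding: stay on the pin's grip and keep pushing it down, so that the lugs stay pressed shut on the rubber buffer for a colleague to fit the retaining clip below; do not let go, and leave everything else on the bench where it is.

Things in the scene. Friction and masses are not known exactly. Their poses are not given: they have to be found in the camera images.
- insert: Loose black plastic half-round arch on its two feet: 46 mm long along its y, 68 wide (x), 33 high. Inside radius 22 mm; a collar 5 mm thick, outer radius 34, at each end, 36 mm apart; outer radius 27 between them. Origin: middle of the feet plane, z up. Grip it by the collars' end faces (46 mm apart) at the crown, 24 to 33 mm above the origin. Either way round is the same. 70 g.
- clamp_axis (a point): Fixed point on the axis of the level pipe (42 mm diameter, 250 long, axis 80 mm above the table) mid-clamp; the seated insert's origin lies within 1.5 mm of it. x points level from the hinge side to the lug side (away from the robot), y along the pipe, z up. Base plate 130 x 270 x 12 mm (x, y, z) below. The fixed lower half is no higher than the axis; pipe ends and shut clamp rise to 115 mm.
- clamp_hinge (a point): On the hinge line of the top half, mid-clamp: 44 mm from the pipe's axis towards -x of clamp_axis, at the same height; the hinge line runs along y. Turns with the top half: x points along it from hinge to lug (level when shut, upright at 90 degrees open), z out of its outer (shut: upper) face. It starts 112 to 129 degrees open, leaning towards the robot; travel ends at 135.
- clamp_top: Hinged top half; origin, axes as clamp_hinge. Along x: an arched band 28 mm wide (y), up to 33 mm high, centred 44 mm out; then a flat lug 28 wide, 8 thick (z 0 to 8), 76 to 124 mm out. The hinge is stiff: it stays where left, 1 to 4 N at the lug moves it. Let go when shut it rests on the rubber buffer, holes 4.6 mm apart; 3 N down at the hole starts to squeeze the buffer, 10 N shuts it.
- upper_hole (a point): Centre of the upper lug's hole at its upper (outer) face, 102 mm from the hinge line along x; z points out of the lug. The hole is 13 mm in diameter, through the 8 mm lug.
- lower_hole (a point): Centre of the hole in the fixed lower lug, at that lug's upper face, at the height of the pipe's axis and 58 mm from it. 13 mm in diameter, through 8 mm, 50 mm of free space below; with the lugs shut upper_hole is 8 mm above it. Axes as clamp_axis. With the top half shut both holes are in line, upright.
- pin: Clevis pin, steel, 90 g: below its origin a shank 10 mm in diameter, 44 mm long, with a tapered tip; above it a knurled round grip 24 mm in diameter, 32 mm tall. Origin: centre of the grip's underside, z up. Starts upright in one of the three holes of the pin block, grip resting on the block's top, 48 mm above the table. The only piece there with a thick tall grip.
- pin_tip (a point): Tip of the pin's shank, 44 mm below the pin's origin. Home with the lugs shut, it lies 36 mm below lower_hole.
- pin_block: Fixed wooden block, 56 mm (x) by 150 mm (y), 48 mm high, with three holes of 13 mm diameter, 45 mm deep, in its top, 48 mm apart along y. Origin: centre of its underside. It stands on one side of the rig, the insert on the other; the sides vary.
- short_bolt: Bystander in the pin block: bolt with a flat head 17 mm wide and 6 mm tall standing on the block's top. Origin under its head. Leave it.
- drift: Bystander in the pin block: plain dark steel drift 10 mm thick, standing 53 mm out of the block. Origin at its foot. Leave it.
- wrench: Bystander: spanner 170 mm long lying flat. Leave it.
- elbow: Bystander: brass elbow fitting about 45 mm, 27 mm high. Leave it.
- gauge: Bystander: pressure gauge lying face up, 52 mm in diameter, 23 mm high, with a brass stem. Leave it.
- silencer: Bystander: brass silencer standing upright, 25 mm in diameter, 48 mm tall. Leave it.
- coupler: Bystander: quick coupler lying flat, 68 mm long, 26 mm thick. Leave it.
- clip_dish: Bystander: low aluminium dish, 84 mm across and 18 mm high, with retaining clips. Leave it.
There are look-alikes about, which are no part of the job. What is shaped like the pin but blue is not meant. What is meant by the insert is not orange, and is the smaller of those in its own colour.

How it is judged:
By the outcome, as a careful person would: the job done as asked, in the order asked, and still so for the second after the job is handed in, while the arm keeps its last pose, push and grip.
It also fails if it takes over 67 s, if anything falls off the work surface, if the arm or the gripper's body presses on something with over 40 N, if the wrist force passes 120 N, or if a joint passes its speed limit or range.

## Robot

A 6-joint arm with a two-finger parallel gripper is mounted at the origin on the work surface. World frame = base frame: x ahead of the robot, y to its left, z up, the work surface at z = 0. Lengths are in mm, angles in rad, forces in N, time in s.
With the tool pointing down it reaches from about 275 to 1000 mm from the base axis. Payload 8.4 kg.
Tool frame: the origin (TCP) lies between the finger pads; the fingertips stand r.finger_overhang ahead of it and the grasp point (between the pads) is the TCP (r.finger_overhang is the distance from the TCP to the fingertips, in mm); z points along the fingers, y is the line along which they close (so a half turn about z gives the same grasp; the last joint's range is limited). The gripper opens to 85 mm and grips with 20 to 120 N. Pads are 22 mm wide; open, the fingers measure 114 mm over their backs; the gripper's body (76 mm by 85 mm) begins 54 mm behind the grasp point. The pads swing forward as they close: fully open they stand 13 mm farther back than shut.
Start: joints at [-1.342, 0.353, 1.633, -0, 1.155, -0.002], TCP at [142.971, -608.43, 250.281] pointing down, gripper open.
Joint ranges: [-2.63, 2.63], [-0.92, 2.1], [0.06, 2.66], [-1.3, 4.44], [0, 2.69], [-3.02, 3.02]. Speed limits (rad/s): [2.22, 2.22, 2.79, 3.14, 3.14, 3.14].

## Interface

Orientations are given as [roll, pitch, yaw] about the fixed x, y, z axes, in that order (R = Rz(yaw) Ry(pitch) Rx(roll)).
In Python, from rig import r, cams, sign_off gives the robot as it stands.
- The arm moves only by the shell command python3 -m crank 'ROWS' [FORCE]. ROWS is JSON, a list of rows, each a list of 7 numbers: the shift along the tool's x, y, z in m, then the turn, a rotation vector about the tool's x, y, z in rad, then the closure, from 0 (fully open) to 1 (shut). In form: [[dx, dy, dz, ax, ay, az, gripper], ...]. A call has 1 to 5 rows; each row is the pose to reach, as a shift and turn from the pose commanded when the call began, along the tool's axes at that moment; what a row does not reach only later rows make up. A row lasts 1/10 s, in which the tool goes at most 50 mm and 8.59 degrees, less where a joint would pass 70% of its speed; a pose out of reach is approached as far as the arm can. A call with a gripper value outside its range is refused whole. The fingers move at their own pace and stop on an object; FORCE is the grip in N (left out, the last holds). Time passes only in rows, so rows that repeat a pose let the fingers close. It gives the time, the measured TCP pose, the force, the opening and the grip force at its end, in the units of the state.
- r.sense(): the state, without advancing time (a new reading comes with each control period).
- cams.grab_frame(name): name is "side" or "top"; returns a dict with "image" (480x640x3 uint8, red, green, blue), "fx", "fy", "cx", "cy" (pixels), "D" ([k1, k2, p1, p2, k3] as OpenCV has them; the pictures are not rectified), "position" and "orientation" of the camera in the world. Camera axes: x right, y down, z forward; pixel columns grow to the right and rows downward; lengths in mm; the calibration is good to about 2 mm. A picture is of the moment at which its call begins. There is no depth.
- sign_off(): hands the job in; it is judged then, once.
The state is a dict: "clock": time; "qpos": joint angles; "qvel": joint speeds; "joint_efforts": joint torques, N m; "eef_pos": TCP position; "tcp_rot": TCP orientation; "contact_force": force on the tool from outside, world axes, zero at the start; "wrist_torque": the same for the moment, N m; "opening": opening from 0.0 (shut) to 1.0 (fully open); "grasp_force": force on a finger pad.
Only numpy, scipy, OpenCV 4.12 (cv2) and the standard library are available. Lean on these libraries where they do the work, as an engineer would, in place of code of your own. Each camera call takes 0.05 s, during which the arm holds its last target. There are 200 camera calls.

## Working session

There is one attempt and no reset: what is moved stays moved. The work goes in short steps, Python scripts to look and compute and a shell command to move; the robot and the scene stay as the last step left them, time stands still between calls to the robot, and variables do not carry over. Pictures are saved under pics/ and viewed, at most 10 in all, crops included, and the job is handed in when it is done.

```bash
ls; mkdir -p pics
python3 - <<'E'
from rig import r,cams
import cv2,json
for n in("side","top"):
    f=cams.grab_frame(n)
    cv2.imwrite(f"pics/{n}0.png",f["image"][:,:,::-1])
    print(n,{k:v for k,v in f.items() if k!="image"})
print(r.sense(), r.finger_overhang)
E
```

```text
pics
side {'fx': 524.7017760480089, 'fy': 524.7017760480089, 'cx': 316.95633980248505, 'cy': 235.81346904961902, 'D': array([-0.10639745,  0.        ,  0.        ,  0.        ,  0.        ]), 'position': array([ 491.72594887, 1003.98014481,  695.30075696]), 'orientation': array([-2.09582033,  0.01648972, -3.10323477])}
top {'fx': 467.65044624333365, 'fy': 467.65044624333365, 'cx': 320.5809316856885, 'cy': 235.99518078485536, 'D': array([0.04286744, 0.        , 0.        , 0.        , 0.        ]), 'position': array([ 442.87074669,  -24.71924064, 1209.18943398]), 'orientation': array([-3.07487212,  0.015301  , -1.5977567 ])}
{'clock': 0.1, 'qpos': array([-1.34241110e+00,  3.53594825e-01,  1.63405406e+00,  1.04972935e-05,
        1.15518029e+00, -2.41181491e-03]), 'qvel': array([-0.00168374, -0.00135058, -0.00088572,  0.00068708, -0.00011356,
       -0.00060052]), 'joint_efforts': array([ 3.02921871e-04, -6.06357765e+01, -3.42819107e+01,  1.60075558e-05,
        3.94677627e-03,  1.70251968e-05]), 'eef_pos': array([ 142.87739509, -608.04416275,  249.6292181 ]), 'tcp_rot': array([-3.14035615e+00, -1.25806297e-05,  2.30792792e-01]), 'contact_force': array([ 0.97078373, -0.41614926, -0.34745932]), 'wrist_torque': array([ 0.02056399, -0.01384959,  0.04485566]), 'grasp_force': 0.0, 'opening': 0.995373578087204} 19.0
```

View pics/top0.png

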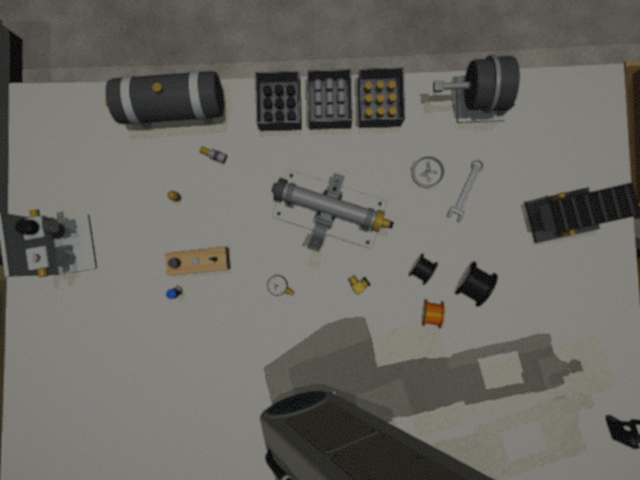

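View pics/side0.png

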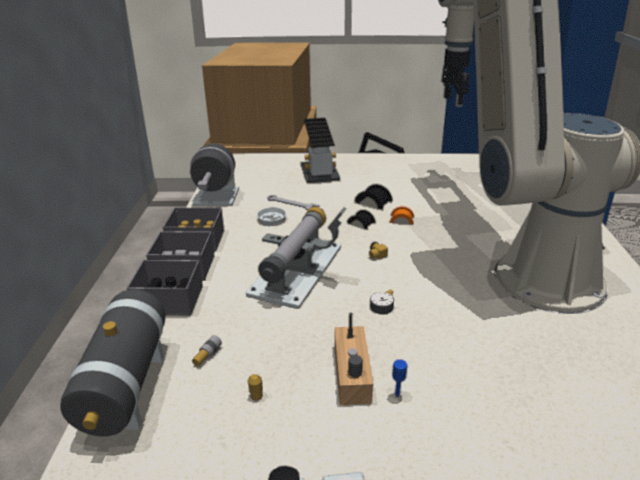

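Candidates (top view): for the insert, small black arch (424,268), larger black arch (477,284), orange arch (433,313); for the pin, thick grip in block (175,263), flat bolt (195,260), drift (213,260), blue look-alike (173,293). I choose (424,268) and (175,263), and check with a crop composite.

```bash
cat > h.py <<'E'
import numpy as np,cv2
from scipy.spatial.transform import Rotation as R
from rig import r,cams
def K(f): return np.array([[f["fx"],0,f["cx"]],[0,f["fy"],f["cy"]],[0,0,1]])
def rot(f): return R.from_euler("xyz",f["orientation"]).as_matrix()
def rays(f,px):
    p=cv2.undistortPoints(np.array(px,float).reshape(-1,1,2),K(f),f["D"]).reshape(-1,2)
    return np.c_[p,np.ones(len(p))]@rot(f).T
def plane(f,px,z):
    d=rays(f,px); return f["position"]+d*((z-f["position"][2])/d[:,2])[:,None]
def proj(f,P):
    M=rot(f).T
    return cv2.projectPoints(np.array(P,float).reshape(-1,1,3),cv2.Rodrigues(M)[0],-M@f["position"],K(f),f["D"])[0].reshape(-1,2)
def tri(f,a,g,b):
    d1,d2=rays(f,[a])[0],rays(g,[b])[0]
    A=np.c_[d1,-d2]; s=np.linalg.lstsq(A,g["position"]-f["position"],rcond=None)[0]
    p,q=f["position"]+s[0]*d1,g["position"]+s[1]*d2
    return (p+q)/2,np.linalg.norm(p-q)
def crop(f,x,y,w,h,s): return cv2.resize(f["image"][y:y+h,x:x+w,::-1],None,fx=s,fy=s,interpolation=cv2.INTER_CUBIC)
E
python3 - <<'E'
from h import *
t=cams.grab_frame("top");s=cams.grab_frame("side")
import pickle;pickle.dump((t,s),open("f0.pkl","wb"))
A=crop(t,265,165,135,100,4)   # 540x400
B=crop(t,160,240,80,65,4) #320x260
C=crop(t,400,250,100,65,4)
c=np.zeros((660,540,3),np.uint8);c[:400]=A
c[400:,:320]=B
c=c[:600] if 0 else c
big=np.zeros((600,800,3),np.uint8)
big[:400,:540]=A; big[:260,540:]=crop(t,163,240,65,65,4)[:,:260]; big[260:520,540:]=crop(t,404,245,65,65,4)
big[400:,:540]=crop(s,240,200,135,50,4)
big=np.clip(big.astype(float)*1.6,0,255).astype(np.uint8)
cv2.imwrite("pics/comp.png",big)
cv2.imwrite("pics/side_z.png",np.clip(crop(s,240,190,160,115,5).astype(float)*1.4,0,255).astype(np.uint8))
E
```

```text
(no output)
```

View pics/comp.png

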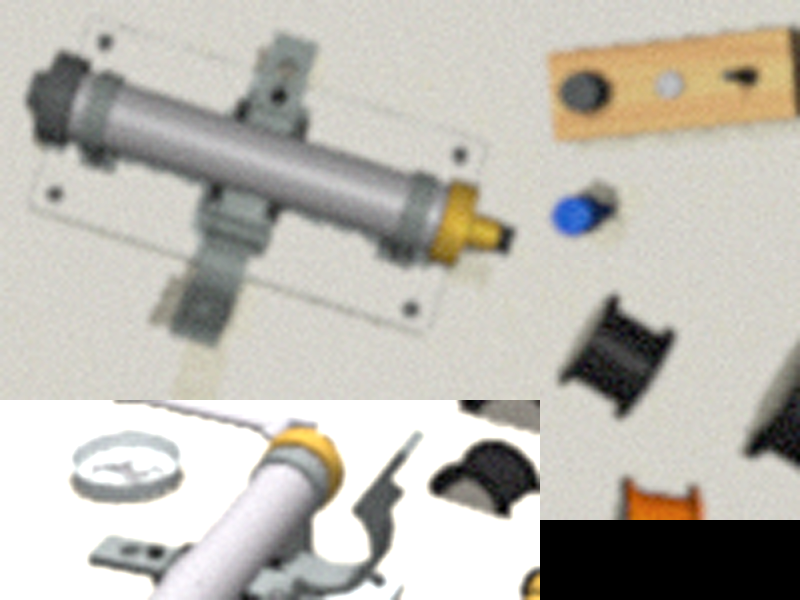

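View pics/side_z.png

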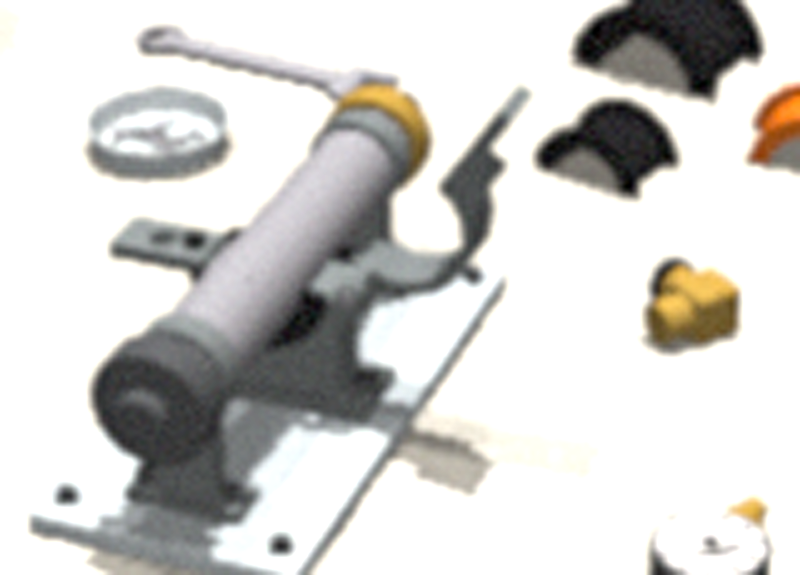

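The views confirm the choices: the small black arch is at top (~424,268) and side (~362,219), and the thick dark grip stands in the block's +y hole. The clamp is open towards the robot, with its lug tip at top (313,249) and side (344,209). Lower-lug marks are at (337,181) and (334,189).

Run:
```python
from h import *
import pickle; t,s=pickle.load(open("f0.pkl","rb"))
np.set_printoptions(precision=1,suppress=True)
a=lambda P:np.array(P,float)
c1=lambda P:a([265,165])-.375+a(P)/4     # crop px -> full (approx half pixel)
# screws refine by dark centroid
def cent(f,p,rad,thr):
    g=cv2.cvtColor(f["image"],cv2.COLOR_RGB2GRAY).astype(float);x,y=np.round(p).astype(int)
    w=np.clip(thr-g[y-rad:y+rad+1,x-rad:x+rad+1],0,None);yy,xx=np.mgrid[y-rad:y+rad+1,x-rad:x+rad+1]
    return a([(w*xx).sum(),(w*yy).sum()])/w.sum()
sc=a([cent(t,p,3,100) for p in c1([[105,42],[460,155],[410,308],[55,194]])]);S=plane(t,sc,12);print("screws top",S,S.mean(0))
ss=a([[67,494],[281,545],[473,272]])/5+[239.6,189.6]
S2=plane(s,[cent(s,p,2,90) for p in ss],12);print("screws side",S2, "diag mid",(S2[0]+0*S2[1])/1)
d=(S[1]-S[0]+S[2]-S[3]);print("pipe dir deg",np.degrees(np.arctan2(d[1],d[0])))
e=(S[0]-S[3]+S[1]-S[2]);print("x dir deg",np.degrees(np.arctan2(e[1],e[0])))
print("lug marks top z80",plane(t,c1([[290,65],[278,97],[298,38]]),80))
print("lug marks side z80",plane(s,a([[160,236],[196,240]])/5+[239.6,189.6],80))
print("lug tip",tri(t,c1([[191,338]])[0],s,a([521,93])/5+[239.6,189.6]))
ic=a([[615,298],[675,333],[625,415],[563,378]]); ic=a([404,245])-.375+(ic-[540,260])/4
I=plane(t,ic,0);print("ins corners",I,I.mean(0))
v=(I[1]-I[0]+I[2]-I[3]);print("len dir",np.degrees(np.arctan2(v[1],v[0])))
for name,f,(x,y,w,h) in(("ins",t,(404,250,42,42)),("ins",s,(345,207,32,24)),("pin",t,(163,252,20,24)),("pin",s,(347,350,18,28))):
    g=f["image"][y:y+h,x:x+w].max(2);m=(g<70).astype(np.uint8)
    n,l,st,ce=cv2.connectedComponentsWithStats(m);k=1+st[1:,4].argmax()
    cn=cv2.findContours((l==k).astype(np.uint8),0,2)[0][0]+[x,y]
    print(name,st[k]+[x,y,0,0,0],ce[k]+[x,y],cv2.minAreaRect(cn.astype(np.float32)))
print("pin top @80",plane(t,[[174.25,262.4]],80),"bolt@54",plane(t,[[163-.4+128/4,240-.4+84/4]],54))
bl=a([[549,55],[556,140],[799,112],[795,30]]);print("block",plane(t,a([163,240])-.375+(bl-[540,0])/4,48))
cv2.imwrite("pics/z2.png",np.clip(np.hstack([crop(s,325,305,60,110,5),crop(s,340,195,60,110//1,5)])*1.4,0,255).astype(np.uint8))
```

```text
screws top [[ 683.4   64.1   12. ]
 [ 603.2 -162.3   12. ]
 [ 504.9 -127.5   12. ]
 [ 585.7   98.8   12. ]] [594.3 -31.7  12. ]
screws side [[ 681.8   61.3   12. ]
 [ 583.6   96.3   12. ]
 [ 505.8 -134.5   12. ]] diag mid [681.8  61.3  12. ]
pipe dir deg -109.57617407817547
x dir deg -19.531951043500246
lug marks top z80 [[652.2 -53.4  80. ]
 [632.8 -45.5  80. ]
 [668.6 -58.8  80. ]]
lug marks side z80 [[648.7 -51.6  80. ]
 [631.4 -48.   80. ]]
lug tip (array([482.3,   7.9, 186. ]), np.float64(2.1548660041079826))
ins corners [[ 470.1 -268.8    0. ]
 [ 446.7 -306.     0. ]
 [ 395.2 -272.    -0. ]
 [ 419.8 -233.5    0. ]] [ 432.9 -270.1   -0. ]
len dir -122.38390635565797
ins [409 254  28  30 406] [423.4 269. ] ((423.35919189453125, 269.0523376464844), (19.7676944732666, 23.853418350219727), 32.7352294921875)
ins [348 210  27  19 261] [362.4 218.3] ((361.1400451660156, 220.52001953125), (17.799999237060547, 22.800003051757812), 53.13010025024414)
pin [169 258  11  10  86] [174.2 262.6] ((174.0, 262.5), (9.0, 10.0), 90.0)
pin [349 362  13  16 168] [354.8 369.4] ((355.0, 369.5), (15.0, 12.0), 90.0)
pin top @80 [[464.8 345.1  80. ]] bolt@54 [[468.3 303.5  54. ]]
block [[488.5 378.7  48. ]
 [435.8 374.6  48. ]
 [448.8 224.2  48. ]
 [499.7 226.   48. ]]
```

View pics/z2.png

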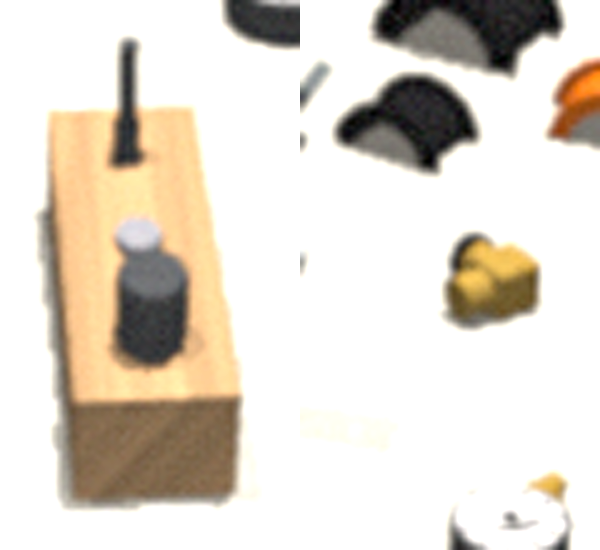

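The shapes confirm the choices. Next, a helper that works out the rows, plus a side-view cross-check of the insert and pin.

```bash
cat > go.py <<'E'
# work out tool-frame rows: python3 go.py x y z yawdeg [tilt] ; clamp coords: prefix c (x y relative to axis point)
import sys
from h import *
C=np.array([594,-33,80.]);A=np.radians(-19.55)
def row(p,yaw):
    q=r.sense();Rc=R.from_euler("xyz",q["tcp_rot"])
    d=Rc.inv().apply(np.array(p)-q["eef_pos"])/1000
    w=(Rc.inv()*R.from_euler("xyz",[np.pi,0,np.radians(yaw)])).as_rotvec()
    print(np.round(d,4),np.round(w,4))
def st():
    q=r.sense();e=q["eef_pos"]-C
    print("t",round(q["clock"],2),"tcp",np.round(q["eef_pos"],1),"rpy",np.round(np.degrees(q["tcp_rot"]),1),"F",np.round(q["contact_force"],1),"op",round(q["opening"]*85,1),"g",round(q["grasp_force"],1),"clamp",np.round([e[0]*np.cos(A)+e[1]*np.sin(A),-e[0]*np.sin(A)+e[1]*np.cos(A),e[2]],1))
if __name__=="__main__":
    st();a=sys.argv[1:]
    while a:
        c=a[0]=="c"; a=a[1:] if c else a
        x,y,z,yaw=map(float,a[:4]);a=a[4:]
        if c: x,y,z=C+[x*np.cos(A)-y*np.sin(A),x*np.sin(A)+y*np.cos(A),z]
        row([x,y,z],yaw)
E
python3 - <<'E'
from h import *
import pickle;t,s=pickle.load(open("f0.pkl","rb"))
np.set_printoptions(precision=1,suppress=True)
print("ins side near feet",plane(s,[[347.6-.4,221-.4],[367.4-.4,228.6-.4]],0))
print("pin side top",plane(s,[[355,359.2]],80),tri(t,[174.1,262.5],s,[355,359.2]))
th=np.radians(57.6);u=np.array([np.cos(th),np.sin(th),0]);v=np.array([u[1],-u[0],0])
P=[np.array([433,-270,0])+23*u+k*34*v for k in(1,-1)];print("expected near feet",P)
E
python3 go.py 433 -270 120 -32.4
```

```text
ins side near feet [[ 468.4 -280.3    0. ]
 [ 415.3 -237.6    0. ]]
pin side top [[463.3 352.7  80. ]] (array([463.9, 347.2,  74.8]), np.float64(1.6228807773422071))
expected near feet [array([ 474. , -268.8,    0. ]), array([ 416.6, -232.4,    0. ])]
t 0.2 tcp [ 142.9 -608.2  249.8] rpy [-180.     0.    13.2] F [-1.2 -0.2  0.6] op 84.8 g 0.0 clamp [-232.6 -693.   169.8]
[ 0.3598 -0.2627  0.1301] [-8.000e-04  4.000e-04  7.963e-01]
```

```bash
python3 -m crank '[[0.36,-0.263,0.10,0,0,0.796,0],[0.36,-0.263,0.10,0,0,0.796,0],[0.36,-0.263,0.10,0,0,0.796,0],[0.36,-0.263,0.10,0,0,0.796,0],[0.36,-0.263,0.10,0,0,0.796,0]]' && python3 go.py 432 -272 120 -32.4
```

```text
clock: 0.7
eef_pos: [297.3, -428.5, 197.1]
tcp_rot: [-3.142, -0.0, -0.499]
contact_force: [0.8, 0.0, 0.3]
opening: 1.0
grasp_force: 0.0
t 0.7 tcp [ 297.3 -428.5  197.1] rpy [-180.    -0.   -28.6] F [0.8 0.  0.3] op 85.0 g 0.0 clamp [-147.3 -471.9  117.1]
[ 0.0435 -0.2018  0.0771] [-0.     -0.0001  0.0669]
```

```bash
python3 -m crank '[[0.0435,-0.202,0.077,0,0,0.067,0],[0.0435,-0.202,0.077,0,0,0.067,0],[0.0435,-0.202,0.077,0,0,0.067,0],[0.0435,-0.202,0.077,0,0,0.067,0],[0.0435,-0.202,0.077,0,0,0.067,0]]' && python3 -m crank '[[0,0,0,0,0,0,0],[0,0,0,0,0,0,0]]'
python3 - <<'E'
from h import *
t=cams.grab_frame("top");s=cams.grab_frame("side")
im=np.hstack([crop(t,390,230,80,110,5),crop(s,330,130,80,110,5)]);cv2.imwrite("pics/g1.png",np.clip(im*1.4,0,255).astype(np.uint8))
E
python3 go.py 432 -272 41 -32.4
```

```text
clock: 1.2
eef_pos: [431.5, -269.5, 119.1]
tcp_rot: [-3.141, 0.002, -0.557]
contact_force: [0.2, -1.4, -0.3]
opening: 1.001
grasp_force: 0.0
clock: 1.4
eef_pos: [430.2, -272.6, 120.5]
tcp_rot: [3.141, 0.0, -0.558]
contact_force: [-0.5, -2.0, 0.7]
opening: 1.005
grasp_force: 0.0
t 1.5 tcp [ 430.  -273.5  120.9] rpy [180.   -0.  -32.1] F [-0.7  0.2  0. ] op 85.0 g 0.0 clamp [ -74.1 -281.6   40.9]
[ 0.0009 -0.0024  0.0799] [ 0.0002 -0.0006  0.0054]
```

View pics/g1.png

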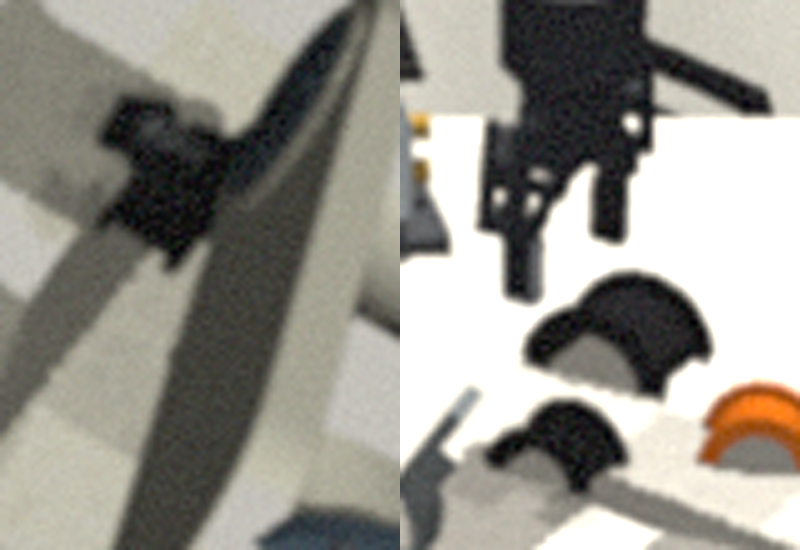

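The gripper is over the insert: fingertips at side (354,190) and (372,178), insert below at side (~361,220), free of the larger arch and the orange one. Next I check the height of the open tips.

```bash
python3 - <<'E'
from h import *
import pickle;t,s=pickle.load(open("f0.pkl","rb"))
for sg,px in((1,[354.4,189.6]),(-1,[372,178])):
  for z in (100,108,115): print(sg,z,proj(s,np.array([430,-273.5,z])+sg*48*np.array([.53,.85,0])),px)
E
python3 go.py 432 -272 48 -32.4 432 -272 41 -32.4
```

```text
1 100 [[352.83222593 195.57551906]] [354.4, 189.6]
1 108 [[352.88379984 192.79704007]] [354.4, 189.6]
1 115 [[352.92898977 190.35306155]] [354.4, 189.6]
-1 100 [[370.78230345 182.6937608 ]] [372, 178]
-1 108 [[370.87854635 180.01771786]] [372, 178]
-1 115 [[370.9629322  177.66463512]] [372, 178]
t 1.5 tcp [ 430.  -273.5  120.9] rpy [180.   -0.  -32.1] F [-0.7  0.2  0. ] op 85.0 g 0.0 clamp [ -74.1 -281.6   40.9]
[ 0.0009 -0.0024  0.0729] [ 0.0002 -0.0006  0.0054]
[ 0.0009 -0.0024  0.0799] [ 0.0002 -0.0006  0.0054]
```

Open tips stand only 6 mm ahead of the TCP, so I grip the insert at TCP height 37.

```bash
python3 -m crank '[[0.001,-0.002,0.045,0,0,0.005,0],[0.001,-0.002,0.084,0,0,0.005,0],[0.001,-0.002,0.084,0,0,0.005,0],[0.001,-0.002,0.084,0,0,0.005,0.2]]' 30 && python3 -m crank '[[0,0,0,0,0,0,0.7],[0,0,0,0,0,0,0.7],[0,0,0,0,0,0,0.7],[0,0,0,0,0,0,0.7],[0,0,0,0,0,0,0.7]]' 30 && python3 go.py c 0 0 110 -19.55
```

```text
clock: 1.9
eef_pos: [431.6, -272.2, 37.0]
tcp_rot: [3.142, 0.001, -0.566]
contact_force: [0.7, -0.5, 0.1]
opening: 0.855
grasp_force: 0.0
clock: 2.4
eef_pos: [433.4, -272.4, 38.5]
tcp_rot: [3.141, -0.004, -0.564]
contact_force: [-1.5, -1.0, 7.5]
opening: 0.53
grasp_force: 33.5
t 2.4 tcp [ 433.4 -272.4   38.5] rpy [180.   -0.2 -32.3] F [-1.5 -1.   7.5] op 45.0 g 33.5 clamp [ -71.2 -279.4  -41.5]
[ 0.0082 -0.2882 -0.1516] [ 0.0007 -0.0035 -0.2229]
```

```bash
python3 -m crank '[[0,0,-0.02,0,0,0,0.7],[0,0,-0.06,0,0,0,0.7],[0,0,-0.1,0,0,0,0.7],[0,0,-0.14,0,0,0,0.7],[0,0,-0.15,0,0,0,0.7]]' 30 && python3 go.py c 0 0 110 -19.55
```

```text
clock: 2.9
eef_pos: [434.3, -272.7, 191.9]
tcp_rot: [3.142, -0.008, -0.564]
contact_force: [0.1, 0.2, -0.8]
opening: 0.531
grasp_force: 32.6
t 2.9 tcp [ 434.3 -272.7  191.9] rpy [180.   -0.5 -32.3] F [ 0.1  0.2 -0.8] op 45.1 g 32.6 clamp [ -70.3 -279.4  111.9]
[ 0.0067 -0.288   0.002 ] [ 0.0009 -0.0083 -0.2231]
```

```bash
python3 -m crank '[[0.007,-0.288,0,0,-0.008,-0.223,0.7],[0.007,-0.288,0,0,-0.008,-0.223,0.7],[0.007,-0.288,0,0,-0.008,-0.223,0.7],[0.007,-0.288,0,0,-0.008,-0.223,0.7],[0.007,-0.288,0,0,-0.008,-0.223,0.7]]' && python3 -m crank '[[0,-0.04,0,0,0,0,0.7],[0,-0.04,0,0,0,0,0.7],[0,-0.04,0,0,0,0,0.7]]'
python3 - <<'E'
from h import *
t=cams.grab_frame("top");s=cams.grab_frame("side")
im=np.hstack([crop(t,265,150,135,120,4)[:,:400],crop(s,245,140,80,96,5)]);cv2.imwrite("pics/g2.png",np.clip(im*1.4,0,255).astype(np.uint8))
E
python3 go.py c 0 0 60 -19.55
```

```text
clock: 3.4
eef_pos: [571.7, -61.7, 186.7]
tcp_rot: [-3.141, 0.007, -0.341]
contact_force: [1.8, -1.4, -0.8]
opening: 0.53
grasp_force: 32.6
clock: 3.7
eef_pos: [584.2, -25.0, 186.4]
tcp_rot: [-3.141, 0.008, -0.339]
contact_force: [-0.6, 1.5, -1.1]
opening: 0.528
grasp_force: 32.7
t 3.8 tcp [583.8 -26.5 186.4] rpy [-180.     0.5  -19.6] F [-0.4 -0.6 -0.5] op 44.8 g 32.7 clamp [-11.8   2.7 106.4]
[0.0122 0.0028 0.0463] [-0.0004  0.0084 -0.0004]
```

View pics/g2.png

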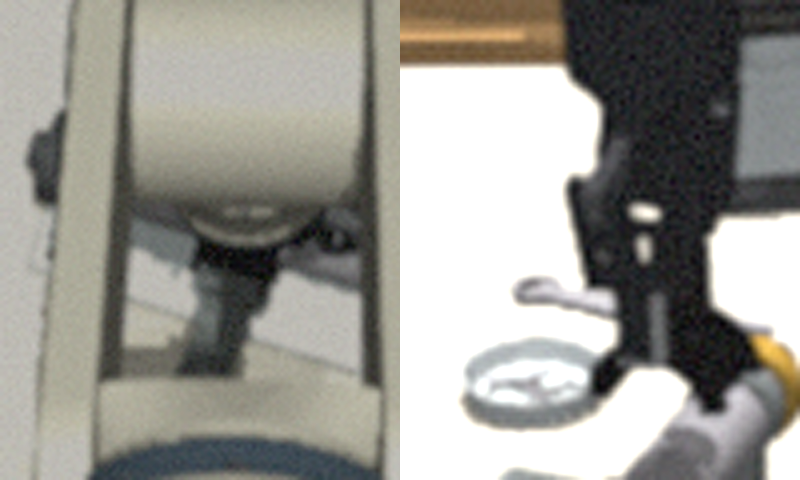

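Side view shows the insert level in the grip above the pipe: near-end feet at about (285,217.6) and (307.4,221.6). From these I work out its offset across the tool.

```bash
python3 - <<'E'
from h import *
import pickle;t,s=pickle.load(open("f0.pkl","rb"))
from go import C,A
M=np.array([[np.cos(A),np.sin(A)],[-np.sin(A),np.cos(A)]])
for z in(146,149):
  P=plane(s,[[285-.4,217.6-.4],[307.4-.4,221.6-.4]],z); print(np.round((P-C)[:,:2]@M.T,1), np.round(((P-C)[:,:2]@M.T).mean(0),1))
# pipe near rim/ screws in clamp coords by side
print(np.round((plane(s,np.array([[67,494],[281,545]])/5+[239.6,189.6],12)-C)[:,:2]@M.T,1))
E
python3 go.py c 0 0 75 -19.55 c 1 0 60 -19.55
```

```text
[[ 15.   13.3]
 [-39.3  13.5]] [-12.2  13.4]
[[ 12.5  18.4]
 [-41.5  18.5]] [-14.5  18.5]
[[ 51.5 117.5]
 [-53.1 118.3]]
t 3.8 tcp [583.8 -26.5 186.4] rpy [-180.     0.5  -19.6] F [-0.4 -0.6 -0.5] op 44.8 g 32.7 clamp [-11.8   2.7 106.4]
[0.0121 0.0027 0.0313] [-0.0004  0.0084 -0.0004]
[0.0132 0.0028 0.0463] [-0.0004  0.0084 -0.0004]
```

```bash
python3 -m crank '[[0.0125,0.0025,0.02,0,0.008,0,0.7],[0.0125,0.0025,0.04,0,0.008,0,0.7],[0.0125,0.0025,0.046,0,0.008,0,0.7],[0.0125,0.0025,0.046,0,0.008,0,0.7]]' && python3 go.py c 0.5 0 60 -19.55 && python3 -m crank '[[0,0,0.004,0,0,0,0.7],[0,0,0.008,0,0,0,0.7],[0,0,0.012,0,0,0,0.7]]' && python3 go.py c 0.5 0 38 -19.55
```

```text
clock: 4.2
eef_pos: [593.9, -33.2, 139.7]
tcp_rot: [-3.141, 0.002, -0.343]
contact_force: [0.9, -0.3, 0.1]
opening: 0.53
grasp_force: 32.6
t 4.2 tcp [593.9 -33.2 139.7] rpy [-1.80e+02  1.00e-01 -1.96e+01] F [ 0.9 -0.3  0.1] op 45.0 g 32.6 clamp [-0.  -0.2 59.7]
[ 0.0005 -0.0002 -0.0003] [-0.0002  0.0021 -0.0016]
clock: 4.5
eef_pos: [595.4, -32.3, 128.8]
tcp_rot: [-3.14, -0.001, -0.341]
contact_force: [0.5, -0.1, -0.3]
opening: 0.526
grasp_force: 32.6
t 4.5 tcp [595.4 -32.3 128.8] rpy [-1.799e+02 -1.000e-01 -1.960e+01] F [ 0.5 -0.1 -0.3] op 44.7 g 32.6 clamp [ 1.1  1.1 48.8]
[-0.0006  0.0011  0.0108] [-0.0012 -0.0011 -0.0003]
```

```bash
python3 -m crank '[[0,0.001,0.003,0,0,0,0.7],[0,0.001,0.006,0,0,0,0.7],[0,0.001,0.006,0,0,0,0.7]]' && python3 -m crank '[[0,0,0.002,0,0,0,0.7],[0,0,0.002,0,0,0,0.7]]' &&  python3 -m crank '[[0,0,0.0015,0,0,0,0.7],[0,0,0.0015,0,0,0,0.7]]' && python3 go.py c 0 0 38 -19.55
```

```text
clock: 4.8
eef_pos: [594.8, -33.2, 122.2]
tcp_rot: [-3.141, -0.0, -0.341]
contact_force: [-0.4, -0.6, -0.6]
opening: 0.526
grasp_force: 32.6
clock: 5.0
eef_pos: [595.2, -33.2, 120.5]
tcp_rot: [-3.141, -0.001, -0.341]
contact_force: [1.3, -0.9, -1.0]
opening: 0.527
grasp_force: 32.6
clock: 5.2
eef_pos: [595.6, -33.3, 119.4]
tcp_rot: [-3.14, -0.002, -0.341]
contact_force: [2.8, -0.7, 2.0]
opening: 0.528
grasp_force: 32.9
t 5.2 tcp [595.6 -33.3 119.4] rpy [-1.799e+02 -1.000e-01 -1.960e+01] F [ 2.8 -0.7  2. ] op 44.8 g 32.9 clamp [ 1.6  0.3 39.4]
[-0.0016  0.0003  0.0014] [-0.0013 -0.0019 -0.0001]
```

```bash
python3 -m crank '[[0.001,0,0.001,0,0,0,0.7],[0.001,0,0.001,0,0,0,0.7]]' && python3 -m crank '[[0,0,0,0,0,0,0.35],[0,0,0,0,0,0,0.3],[0,0,0,0,0,0,0.25],[0,0,0,0,0,0,0.2]]' && python3 go.py && python3 -m crank '[[0,0,-0.03,0,0,0,0.2],[0,0,-0.07,0,0,0,0.2],[0,0,-0.12,0,0,0,0.2],[0,0,-0.17,0,0,0,0.2]]' && python3 go.py c -150 0 200 -19.55
```

```text
clock: 5.4
eef_pos: [596.1, -33.4, 119.2]
tcp_rot: [-3.14, -0.001, -0.341]
contact_force: [-2.2, -1.1, 12.1]
opening: 0.533
grasp_force: 34.0
clock: 5.8
eef_pos: [595.3, -33.4, 117.6]
tcp_rot: [-3.141, 0.001, -0.341]
contact_force: [-0.3, -0.5, -0.4]
opening: 0.799
grasp_force: 0.0
t 5.8 tcp [595.3 -33.4 117.6] rpy [-180.     0.   -19.6] F [-0.3 -0.5 -0.4] op 67.9 g 0.0 clamp [ 1.4  0.  37.6]
clock: 6.2
eef_pos: [595.0, -33.6, 289.2]
tcp_rot: [-3.141, 0.001, -0.341]
contact_force: [0.0, -0.2, -0.8]
opening: 0.797
grasp_force: 0.0
t 6.2 tcp [595.  -33.6 289.2] rpy [-1.80e+02  1.00e-01 -1.96e+01] F [ 0.  -0.2 -0.8] op 67.8 g 0.0 clamp [ 1.100e+00 -2.000e-01  2.092e+02]
[-0.1511 -0.0002  0.0094] [-0.0005  0.0014 -0.0002]
```

```bash
python3 -m crank '[[-0.18,0,0.01,0,0,0,1],[-0.18,0,0.01,0,0,0,1],[-0.18,0,0.01,0,0,0,1],[-0.18,0,0.01,0,0,0,1],[-0.18,0,0.01,0,0,0,1]]'
python3 - <<'E'
from h import *
t=cams.grab_frame("top");s=cams.grab_frame("side")
im=np.hstack([crop(t,270,150,100,120,4),crop(s,250,180,100,120,4)]);cv2.imwrite("pics/g3.png",np.clip(im*1.4,0,255).astype(np.uint8))
import pickle;pickle.dump((t,s),open("f1.pkl","wb"))
E
python3 go.py c -180 0 92 -19.55
```

```text
clock: 6.7
eef_pos: [422.2, 27.4, 277.5]
tcp_rot: [-3.141, 0.002, -0.34]
contact_force: [0.3, -0.5, 0.6]
opening: 0.001
grasp_force: 0.0
t 6.8 tcp [426.3  26.7 278.4] rpy [-1.799e+02 -1.000e-01 -1.950e+01] F [ 0.  -0.1 -0.4] op 0.4 g 0.0 clamp [-178.1    0.2  198.4]
[-0.0021  0.0003  0.1064] [-0.0013 -0.0015  0.0005]
```

View pics/g3.png

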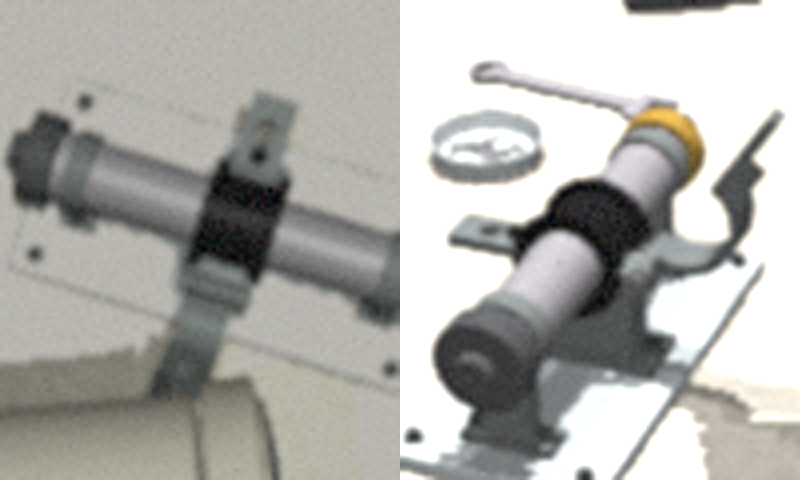

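The insert sits on the pipe square to the clamp (top ~(330,205)), with the band gap between its collars. The arm is behind the open top half.

```bash
python3 - <<'E'
from h import *
from go import C,A
import pickle;t,s=pickle.load(open("f1.pkl","rb"))
M=np.array([[np.cos(A),np.sin(A)],[-np.sin(A),np.cos(A)]])
g=t["image"].max(2);x,y,w,h=310,180,45,50
m=(g[y:y+h,x:x+w]<55).astype(np.uint8);n,l,st,ce=cv2.connectedComponentsWithStats(m);k=1+st[1:,4].argmax();print(st[k],ce[k]+[x,y])
print((plane(t,[ce[k]+[x,y],[329.6,204.8]],98)-C)[:,:2]@M.T)
E
python3 -m crank '[[-0.002,0,0.05,0,0,0,1],[-0.002,0,0.1,0,0,0,1],[-0.002,0,0.106,0,0,0,1],[-0.002,0,0.106,0,0,0,1]]' && python3 -m crank '[[0.015,0,0,0,0,0,1],[0.03,0,0,0,0,0,1],[0.04,0,0,0,0,0,1],[0.045,0,0,0,0,0,1],[0.05,0,0,0,0,0,1]]' && python3 go.py c -110 0 95 -19.55
```

```text
[  7  10  25  30 442] [328.97511312 205.01809955]
[[-3.03660934  0.20483814]
 [-2.07861747 -1.05523938]]
clock: 7.2
eef_pos: [424.4, 27.1, 171.4]
tcp_rot: [3.141, 0.003, -0.342]
contact_force: [0.4, -0.5, 0.4]
opening: -0.001
grasp_force: 0.0
clock: 7.7
eef_pos: [471.7, 10.4, 172.3]
tcp_rot: [-3.141, 0.0, -0.342]
contact_force: [-8.4, 3.2, 6.6]
opening: 0.002
grasp_force: 4.5
t 7.7 tcp [471.7  10.4 172.3] rpy [-179.9    0.   -19.6] F [-8.4  3.2  6.6] op 0.1 g 4.5 clamp [-129.7   -0.    92.3]
[ 0.0197 -0.     -0.0027] [-0.001   0.0002 -0.0008]
```

```bash
python3 -m crank '[[0.008,0,-0.003,0,0,0,1],[0.016,0,-0.006,0,0,0,1],[0.024,0,-0.009,0,0,0,1],[0.032,0,-0.011,0,0,0,1],[0.04,0,-0.013,0,0,0,1]]' && python3 -m crank '[[0.008,0,-0.002,0,0,0,1],[0.016,0,-0.003,0,0,0,1],[0.024,0,-0.003,0,0,0,1],[0.03,0,-0.003,0,0,0,1]]' && python3 go.py
```

```text
clock: 8.2
eef_pos: [509.2, -2.9, 185.1]
tcp_rot: [-3.141, 0.0, -0.341]
contact_force: [-3.7, 0.7, 2.8]
opening: 0.004
grasp_force: 1.6
clock: 8.6
eef_pos: [537.9, -13.1, 187.9]
tcp_rot: [-3.141, -0.0, -0.342]
contact_force: [-3.1, 0.6, 2.4]
opening: 0.001
grasp_force: 1.5
t 8.6 tcp [537.9 -13.1 187.9] rpy [-179.9   -0.   -19.6] F [-3.1  0.6  2.4] op 0.1 g 1.5 clamp [-59.5   0.  107.9]
```

```bash
python3 -m crank '[[0.010,0,-0.006,0,0,0,1],[0.0225,0,-0.010,0,0,0,1],[0.035,0,-0.007,0,0,0,1],[0.0475,0,-0.002,0,0,0,1],[0.059,0,0.005,0,0,0,1]]' && python3 -m crank '[[0.011,0,0.008,0,0,0,1],[0.021,0,0.017,0,0,0,1],[0.030,0,0.027,0,0,0,1],[0.039,0,0.038,0,0,0,1],[0.047,0,0.050,0,0,0,1]]' && python3 go.py c 52 0 36 -19.55 c 52 0 31 -19.55
```

```text
clock: 9.1
eef_pos: [594.8, -33.1, 183.0]
tcp_rot: [-3.14, -0.002, -0.341]
contact_force: [-0.3, 0.5, 2.4]
opening: 0.003
grasp_force: 1.0
clock: 9.6
eef_pos: [637.4, -48.4, 131.6]
tcp_rot: [-3.141, 0.001, -0.341]
contact_force: [-0.1, -0.2, 1.1]
opening: 0.001
grasp_force: 0.6
t 9.6 tcp [637.4 -48.4 131.6] rpy [-180.     0.   -19.6] F [-0.1 -0.2  1.1] op 0.0 g 0.6 clamp [46.1  0.  51.6]
[0.0059 0.     0.0156] [-0.0007  0.0007 -0.0002]
[0.0059 0.     0.0206] [-0.0007  0.0007 -0.0002]
```

```bash
python3 -m crank '[[0.003,0,0.008,0,0,0,1],[0.006,0,0.016,0,0,0,1],[0.006,0,0.019,0,0,0,1],[0.006,0,0.021,0,0,0,1],[0.006,0,0.021,0,0,0,1]]' && python3 -m crank '[[0,0,0.001,0,0,0,1],[0,0,0.002,0,0,0,1],[0,0,0.002,0,0,0,1]]' && python3 go.py
```

```text
clock: 10.1
eef_pos: [642.8, -50.2, 112.1]
tcp_rot: [-3.141, -0.0, -0.341]
contact_force: [0.4, -0.4, 0.8]
opening: 0.002
grasp_force: 0.0
clock: 10.4
eef_pos: [643.0, -50.2, 110.4]
tcp_rot: [-3.141, -0.001, -0.341]
contact_force: [-0.3, -0.5, 3.5]
opening: 0.002
grasp_force: 1.6
t 10.4 tcp [643.  -50.2 110.4] rpy [-179.9   -0.   -19.6] F [-0.3 -0.5  3.5] op 0.2 g 1.6 clamp [51.9  0.2 30.4]
```

```bash
python3 -m crank '[[0,0,-0.04,0,0,0,1],[0,0,-0.09,0,0,0,1],[0,0,-0.14,0,0,0,1],[0,0,-0.14,0,0,0,0.53]]' && python3 go.py 464 347 200 -19.55; python3 -c "
from h import *;print(r.sense()['qpos'])"
```

```text
clock: 10.8
eef_pos: [646.4, -50.6, 257.8]
tcp_rot: [-3.138, -0.012, -0.341]
contact_force: [1.5, -0.4, -0.1]
opening: 0.154
grasp_force: 0.0
t 10.8 tcp [646.4 -50.6 257.8] rpy [-179.8   -0.7  -19.6] F [ 1.5 -0.4 -0.1] op 13.1 g 0.0 clamp [ 55.2   0.9 177.8]
[-0.3056 -0.3134  0.0555] [-0.004  -0.0115 -0.0002]
[-8.08919656e-02  3.76348445e-01  1.58171773e+00  9.47086532e-04
  1.17135132e+00  1.83095476e+00]
```

```bash
python3 -m crank '[[-0.305,-0.313,0.055,0,0,0,0.53],[-0.305,-0.313,0.055,0,0,0,0.53],[-0.305,-0.313,0.055,0,0,0,0.53],[-0.305,-0.313,0.055,0,0,0,0.53],[-0.305,-0.313,0.055,0,0,0,0.53]]' && python3 go.py 464 347 180 -19.55
```

```text
clock: 11.3
eef_pos: [537.8, 176.5, 218.4]
tcp_rot: [-3.141, -0.0, -0.342]
contact_force: [-0.2, 0.4, -0.2]
opening: 0.469
grasp_force: 0.0
t 11.3 tcp [537.8 176.5 218.4] rpy [-179.9   -0.   -19.6] F [-0.2  0.4 -0.2] op 39.9 g 0.0 clamp [-123.   178.6  138.4]
[-0.1267 -0.1359  0.0385] [-0.0009 -0.     -0.0006]
```

```bash
python3 -m crank '[[-0.127,-0.136,0.038,0,0,0,0.53],[-0.127,-0.136,0.038,0,0,0,0.53],[-0.127,-0.136,0.038,0,0,0,0.53],[-0.127,-0.136,0.038,0,0,0,0.53],[-0.127,-0.136,0.038,0,0,0,0.53]]'
python3 - <<'E'
from h import *
t=cams.grab_frame("top");s=cams.grab_frame("side")
import pickle;pickle.dump((t,s),open("f2.pkl","wb"))
im=np.zeros((600,800,3),np.uint8)
im[:300,:400]=crop(t,305,160,50,60//1,8)[:300,:400] if 0 else crop(t,310,168,50,38,8)[:300]
im[:300,400:]=crop(s,262,222,50,38,8)[:300]
im[300:,:400]=crop(t,150,240,80,60,5); im[300:,400:]=crop(s,320,310,80,60,5)
cv2.imwrite("pics/g4.png",np.clip(im*1.4,0,255).astype(np.uint8))
E
python3 go.py 464 347 71 -19.55
```

```text
clock: 11.8
eef_pos: [462.4, 349.2, 179.5]
tcp_rot: [-3.141, 0.002, -0.337]
contact_force: [0.5, -0.0, 0.2]
opening: 0.467
grasp_force: 0.0
t 11.9 tcp [464.2 346.1 180.4] rpy [180.    0.  -19.4] F [-0.2  0.4  0.1] op 39.8 g 0.0 clamp [-249.2  313.9  100.4]
[-0.0005 -0.0008  0.1094] [0.0001 0.0003 0.002 ]
```

View pics/g4.png

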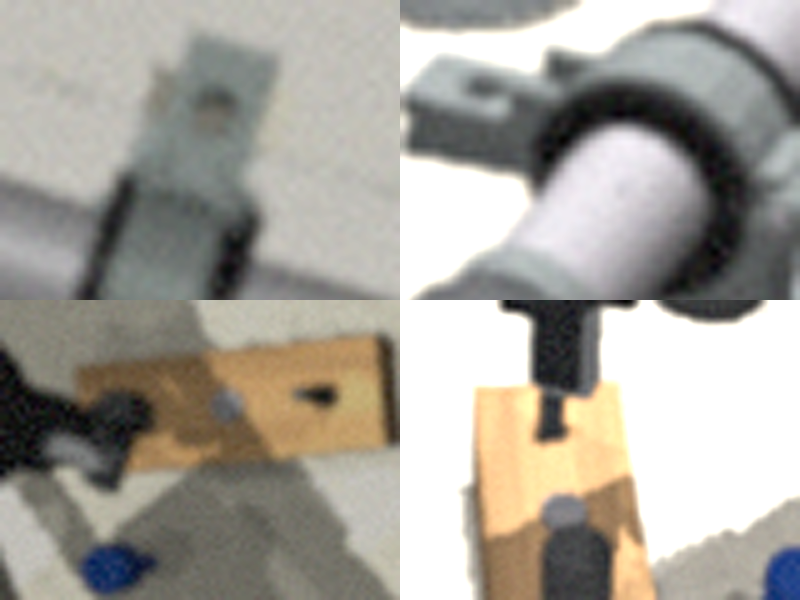

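Top half shut with its band between the collars. Upper hole at top (336.3,181.3) and side (272.6,232.4). The gripper is straight above the pin.

```bash
python3 - <<'E'
from h import *
from go import C,A
import pickle;t,s=pickle.load(open("f2.pkl","rb"))
M=np.array([[np.cos(A),np.sin(A)],[-np.sin(A),np.cos(A)]])
for f,p in((t,[336.3,181.3]),(s,[272.6,232.4])):
    P=plane(f,[p],92.6);print(P,(P-C)[:,:2]@M.T)
print(tri(t,[336.3,181.3],s,[272.6,232.4]))
E
python3 -m crank '[[-0.0005,-0.001,0.05,0,0,0,0.53],[-0.0005,-0.001,0.095,0,0,0,0.53],[-0.0005,-0.001,0.11,0,0,0,0.53],[-0.0005,-0.001,0.11,0,0,0,0.53]]' 80 && python3 go.py && python3 -m crank '[[0,0,0,0,0,0,0.9],[0,0,0,0,0,0,0.9],[0,0,0,0,0,0,0.9],[0,0,0,0,0,0,0.9]]' 80 && python3 go.py
```

```text
[[648.88757122 -51.07290423  92.6       ]] [[57.7710175  1.3359936]]
[[645.41061689 -50.30458259  92.6       ]] [[54.23740721  0.89653043]]
(array([647.20605908, -51.1386255 ,  92.38975431]), np.float64(3.3862292345785767))
clock: 12.3
eef_pos: [464.2, 345.1, 69.3]
tcp_rot: [3.139, 0.002, -0.343]
contact_force: [0.4, -0.4, 0.3]
opening: 0.468
grasp_force: 0.0
t 12.3 tcp [464.2 345.1  69.3] rpy [ 1.798e+02  1.000e-01 -1.960e+01] F [ 0.4 -0.4  0.3] op 39.8 g 0.0 clamp [-248.8  312.9  -10.7]
clock: 12.7
eef_pos: [466.9, 348.6, 73.3]
tcp_rot: [-3.136, -0.003, -0.342]
contact_force: [3.3, 4.1, 3.1]
opening: 0.253
grasp_force: 78.6
t 12.7 tcp [466.9 348.6  73.3] rpy [-179.7   -0.2  -19.6] F [3.3 4.1 3.1] op 21.5 g 78.6 clamp [-247.4  317.    -6.7]
```

```bash
python3 -m crank '[[0,0,-0.02,0,0,0,0.9],[0,0,-0.06,0,0,0,0.9],[0,0,-0.1,0,0,0,0.9],[0,0,-0.145,0,0,0,0.9],[0,0,-0.145,0,0,0,0.9]]' 80 && python3 go.py c 58 0 140 -19.55
```

```text
clock: 13.2
eef_pos: [467.4, 348.5, 223.3]
tcp_rot: [-3.132, -0.006, -0.341]
contact_force: [0.3, -0.1, -1.4]
opening: 0.255
grasp_force: 80.4
t 13.2 tcp [467.4 348.5 223.3] rpy [-179.5   -0.3  -19.6] F [ 0.3 -0.1 -1.4] op 21.7 g 80.4 clamp [-246.9  317.1  143.3]
[0.3049 0.3171 0.0022] [-0.0092 -0.0061 -0.0001]
```

```bash
python3 -m crank '[[0.305,0.317,0,-0.009,-0.006,0,0.9],[0.305,0.317,0,-0.009,-0.006,0,0.9],[0.305,0.317,0,-0.009,-0.006,0,0.9],[0.305,0.317,0,-0.009,-0.006,0,0.9],[0.305,0.317,0,-0.009,-0.006,0,0.9]]' && python3 go.py c 58 1 140 -19.55
```

```text
clock: 13.7
eef_pos: [567.8, 116.8, 216.2]
tcp_rot: [3.133, 0.006, -0.341]
contact_force: [0.8, 1.5, -0.7]
opening: 0.257
grasp_force: 80.5
t 13.7 tcp [567.8 116.8 216.2] rpy [179.5   0.3 -19.5] F [ 0.8  1.5 -0.7] op 21.8 g 80.5 clamp [-74.9 132.4 136.2]
[ 0.1328  0.1314 -0.0035] [0.0085 0.0061 0.0001]
```

```bash
python3 -m crank '[[0.133,0.131,0,0.0085,0.006,0,0.9],[0.133,0.131,0,0.0085,0.006,0,0.9],[0.133,0.131,0,0.0085,0.006,0,0.9],[0.133,0.131,0,0.0085,0.006,0,0.9],[0.133,0.131,0,0.0085,0.006,0,0.9]]' && python3 -m crank '[[0,0,0,0,0,0,0.9],[0,0,0,0,0,0,0.9]]' && python3 go.py c 58 1 95 -19.55
```

```text
clock: 14.2
eef_pos: [650.4, -53.5, 216.2]
tcp_rot: [3.141, -0.001, -0.345]
contact_force: [0.0, 0.2, -1.2]
opening: 0.252
grasp_force: 80.5
clock: 14.4
eef_pos: [648.4, -48.2, 216.0]
tcp_rot: [-3.141, 0.001, -0.341]
contact_force: [-0.9, 0.6, -0.3]
opening: 0.254
grasp_force: 80.5
t 14.4 tcp [648.4 -48.2 216. ] rpy [-1.80e+02  1.00e-01 -1.95e+01] F [-0.9  0.6 -0.3] op 21.6 g 80.5 clamp [ 56.4   3.9 136. ]
[0.0017 0.0029 0.041 ] [-0.0003  0.0011  0.0001]
```

```bash
python3 -m crank '[[0.0015,0.003,0.02,0,0,0,0.9],[0.0015,0.003,0.038,0,0,0,0.9],[0.0015,0.003,0.038,0,0,0,0.9],[0.0015,0.003,0.038,0,0,0,0.9]]'
python3 - <<'E'
from h import *
t=cams.grab_frame("top");s=cams.grab_frame("side")
import pickle;pickle.dump((t,s,r.sense()["eef_pos"]),open("f3.pkl","wb"))
im=np.zeros((600,800,3),np.uint8)
im[:,:400]=crop(s,255,180,50,75,8)
im[:,400:]=crop(t,310,150,50,75,8)
cv2.imwrite("pics/g5.png",np.clip(im*1.5,0,255).astype(np.uint8))
E
python3 go.py
```

```text
clock: 14.8
eef_pos: [649.4, -51.1, 178.4]
tcp_rot: [-3.141, 0.001, -0.34]
contact_force: [0.3, 0.6, -0.6]
opening: 0.248
grasp_force: 80.5
t 14.9 tcp [650.2 -51.6 179.3] rpy [-1.80e+02 -1.00e-01 -1.95e+01] F [ 0.3  0.8 -1. ] op 21.5 g 80.5 clamp [59.2  1.3 99.3]
```

View pics/g5.png

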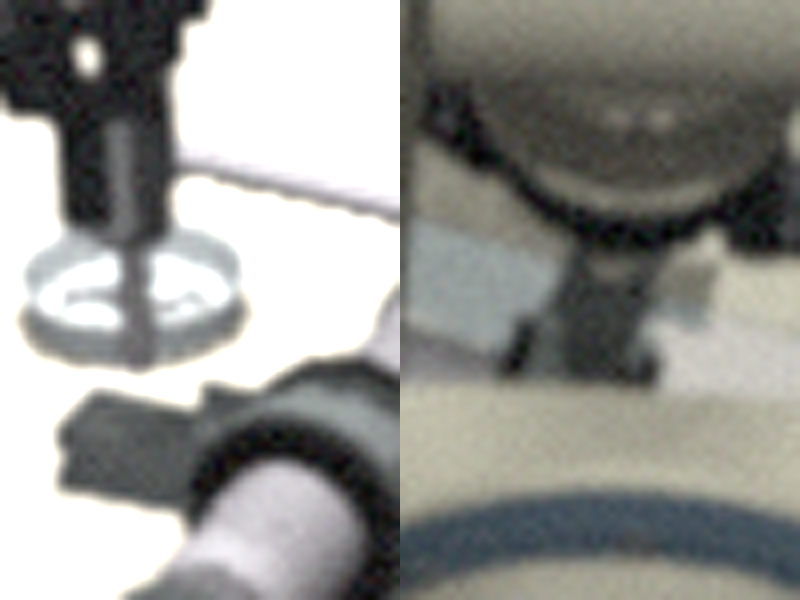

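The pin hangs straight below the fingers: in the side view the shank runs from about (271.1,210.8) to its tip at (272.1,225.2), above the hole at (272.6,232.4). The top view is blocked by the arm.

Run:
```python
from h import *
from go import C,A
np.set_printoptions(precision=2,suppress=True)
import pickle;t,s,p=pickle.load(open("f3.pkl","rb"))
print("tcp",p)
X=np.array([np.cos(A),np.sin(A),0]);Y=np.array([-X[1],X[0],0])
P=lambda dx,dy,z:np.array([p[0],p[1],0])+dx*X+dy*Y+[0,0,z]
print("tip/z154/z92.6",proj(s,[P(0,0,110),P(0,0,154),P(0,0,92.6)]))
print("d/dx, d/dy per mm",proj(s,[P(1,0,92.6),P(0,1,92.6)])-proj(s,[P(0,0,92.6)]))
# shank centre per row
g=s["image"].max(2).astype(float)
for v in range(211,227): 
    w=np.clip(150-g[v,264:281],0,None); print(v,round((w*np.arange(264,281)).sum()/w.sum(),2),round(w.sum()),end="; ")
```

```text
tcp [650.19 -51.59 179.32]
tip/z154/z92.6 [[270.17 225.58]
 [268.99 208.63]
 [270.62 232.12]]
d/dx, d/dy per mm [[-0.39 -0.07]
 [-0.19  0.2 ]]
211 271.38 523; 212 271.48 276; 213 271.39 241; 214 271.49 249; 215 271.26 263; 216 270.37 331; 217 270.56 392; 218 271.95 351; 219 272.64 311; 220 274.4 478; 221 272.76 886; 222 272.07 1047; 223 271.81 1032; 224 270.86 911; 225 270.25 495; 226 271.65 31;
```

Side view puts the pin over the hole. I go down slowly and watch the force.

```bash
python3 -m crank '[[0,0,0.008,0,0,0,0.9],[0,0,0.013,0,0,0,0.9],[0,0,0.013,0,0,0,0.9]]' && python3 go.py && python3 -m crank '[[0,0,0.002,0,0,0,0.9],[0,0,0.004,0,0,0,0.9],[0,0,0.006,0,0,0,0.9],[0,0,0.006,0,0,0,0.9]]' && python3 go.py && python3 -m crank '[[0,0,0.002,0,0,0,0.9],[0,0,0.003,0,0,0,0.9]]' && python3 go.py
```

```text
clock: 15.2
eef_pos: [649.1, -52.2, 164.2]
tcp_rot: [-3.142, 0.001, -0.341]
contact_force: [-0.1, -0.6, -0.4]
opening: 0.253
grasp_force: 80.5
t 15.2 tcp [649.1 -52.2 164.2] rpy [-1.80e+02  1.00e-01 -1.96e+01] F [-0.1 -0.6 -0.4] op 21.5 g 80.5 clamp [58.4  0.4 84.2]
clock: 15.6
eef_pos: [649.6, -52.3, 158.8]
tcp_rot: [-3.141, 0.0, -0.342]
contact_force: [0.1, -0.6, -1.6]
opening: 0.255
grasp_force: 80.5
t 15.6 tcp [649.6 -52.3 158.8] rpy [-180.     0.   -19.6] F [ 0.1 -0.6 -1.6] op 21.6 g 80.5 clamp [58.8  0.4 78.8]
clock: 15.8
eef_pos: [649.7, -52.3, 156.0]
tcp_rot: [-3.141, -0.0, -0.341]
contact_force: [-0.8, -0.1, -1.7]
opening: 0.254
grasp_force: 80.5
t 15.8 tcp [649.7 -52.3 156. ] rpy [-180.    -0.   -19.6] F [-0.8 -0.1 -1.7] op 21.6 g 80.5 clamp [58.9  0.5 76. ]
```

```bash
python3 -m crank '[[0,0,0.003,0,0,0,0.9],[0,0,0.006,0,0,0,0.9],[0,0,0.006,0,0,0,0.9]]' && python3 -m crank '[[0,0,0.002,0,0,0,0.9],[0,0,0.004,0,0,0,0.9],[0,0,0.004,0,0,0,0.9]]' && python3 -m crank '[[0,0,0.002,0,0,0,0.9],[0,0,0.004,0,0,0,0.9],[0,0,0.004,0,0,0,0.9]]' && python3 go.py
```

```text
clock: 16.1
eef_pos: [649.6, -52.2, 149.6]
tcp_rot: [-3.141, 0.0, -0.341]
contact_force: [0.3, -0.3, -1.5]
opening: 0.253
grasp_force: 80.5
clock: 16.4
eef_pos: [649.6, -52.2, 145.8]
tcp_rot: [-3.141, 0.0, -0.341]
contact_force: [0.5, -0.1, -1.0]
opening: 0.255
grasp_force: 80.5
clock: 16.7
eef_pos: [649.7, -52.3, 141.8]
tcp_rot: [-3.141, 0.0, -0.341]
contact_force: [-0.0, 0.6, -1.1]
opening: 0.254
grasp_force: 80.5
t 16.7 tcp [649.7 -52.3 141.8] rpy [-180.     0.   -19.6] F [-0.   0.6 -1.1] op 21.6 g 80.5 clamp [58.9  0.5 61.8]
```

```bash
python3 -m crank '[[0,0,0.004,0,0,0,0.9],[0,0,0.008,0,0,0,0.9],[0,0,0.012,0,0,0,0.9],[0,0,0.016,0,0,0,0.9],[0,0,0.018,0,0,0,0.9]]' && python3 go.py && python3 -m crank '[[0,0,0.002,0,0,0,0.9],[0,0,0.004,0,0,0,0.9],[0,0,0.004,0,0,0,0.9]]' && python3 go.py && python3 -m crank '[[0,0,0.002,0,0,0,0.9],[0,0,0.004,0,0,0,0.9],[0,0,0.004,0,0,0,0.9]]' && python3 go.py
```

```text
clock: 17.2
eef_pos: [649.8, -52.3, 123.6]
tcp_rot: [-3.141, -0.0, -0.341]
contact_force: [1.6, -0.5, 0.9]
opening: 0.255
grasp_force: 80.5
t 17.2 tcp [649.8 -52.3 123.6] rpy [-180.    -0.   -19.6] F [ 1.6 -0.5  0.9] op 21.7 g 80.5 clamp [59.   0.5 43.6]
clock: 17.5
eef_pos: [649.7, -52.2, 119.9]
tcp_rot: [-3.141, 0.0, -0.341]
contact_force: [2.1, -0.2, -1.7]
opening: 0.259
grasp_force: 80.5
t 17.5 tcp [649.7 -52.2 119.9] rpy [-180.     0.   -19.6] F [ 2.1 -0.2 -1.7] op 22.0 g 80.5 clamp [58.9  0.5 39.9]
clock: 17.8
eef_pos: [650.0, -52.3, 116.2]
tcp_rot: [-3.141, -0.001, -0.341]
contact_force: [-0.1, 0.2, 2.5]
opening: 0.257
grasp_force: 80.9
t 17.8 tcp [650.  -52.3 116.2] rpy [-180.    -0.   -19.6] F [-0.1  0.2  2.5] op 21.8 g 80.9 clamp [59.2  0.6 36.2]
```

```bash
python3 -m crank '[[0,0,0.001,0,0,0,0.9],[0,0,0.002,0,0,0,0.9],[0,0,0.002,0,0,0,0.9]]' 110 && python3 -m crank '[[0,0,0.001,0,0,0,0.9],[0,0,0.002,0,0,0,0.9],[0,0,0.002,0,0,0,0.9]]' && python3 -m crank '[[0,0,0.001,0,0,0,0.9],[0,0,0.001,0,0,0,0.9]]' && python3 go.py
```

```text
clock: 18.1
eef_pos: [650.1, -52.3, 114.5]
tcp_rot: [-3.141, -0.001, -0.341]
contact_force: [-0.3, -1.1, 5.7]
opening: 0.252
grasp_force: 107.5
clock: 18.4
eef_pos: [650.3, -52.3, 113.0]
tcp_rot: [-3.141, -0.001, -0.341]
contact_force: [0.1, -0.3, 8.3]
opening: 0.249
grasp_force: 108.3
clock: 18.6
eef_pos: [650.4, -52.2, 112.6]
tcp_rot: [-3.141, -0.002, -0.341]
contact_force: [-1.8, 0.5, 14.2]
opening: 0.242
grasp_force: 109.2
t 18.6 tcp [650.4 -52.2 112.6] rpy [-1.80e+02 -1.00e-01 -1.96e+01] F [-1.8  0.5 14.2] op 20.6 g 109.2 clamp [59.6  0.8 32.6]
```

```bash
python3 -m crank '[[0,0,0.001,0,0,0,0.9],[0,0,0.001,0,0,0,0.9],[0,0,0.001,0,0,0,0.9]]' && python3 -m crank '[[0,0,0,0,0,0,0.9],[0,0,0,0,0,0,0.9],[0,0,0,0,0,0,0.9]]' && python3 go.py
```

```text
clock: 18.9
eef_pos: [650.5, -52.2, 112.3]
tcp_rot: [-3.141, -0.002, -0.341]
contact_force: [-4.4, 1.1, 19.3]
opening: 0.245
grasp_force: 110.0
clock: 19.2
eef_pos: [650.5, -52.2, 112.4]
tcp_rot: [-3.141, -0.002, -0.341]
contact_force: [-3.3, 0.7, 19.7]
opening: 0.246
grasp_force: 110.0
t 19.2 tcp [650.5 -52.2 112.4] rpy [-1.799e+02 -1.000e-01 -1.960e+01] F [-3.3  0.7 19.7] op 20.9 g 110.0 clamp [59.7  0.8 32.4]
```

```bash
python3 -c "
from rig import sign_off
print(sign_off())"
```

```text
the job is handed in; nothing more can be done
None
```

The job is handed in at 19.2 s: the insert is on the pipe, the top half is shut over it, and the pin is through both lugs with its grip on the upper lug. The arm is still holding the grip and pressing down at about 20 N. The last steps rest on force and height readings, not a final picture.

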